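# Copy a page on the desk printer

### The job

Make a copy of the page lying on the printer's scanner: push the lid down until it is fully shut, then press the large round power key fully in and keep it in for a full second, let it come up again, and last press the long bar-shaped copy key fully in and let go. Do not press the two small round keys, and leave the pen cup, mug and stapler standing where they are; nothing has to be picked up.

Things in the scene. Friction and masses are not known exactly. Their poses are not given: they have to be found in the camera images.
- printer: Black desktop printer, 340 (x) x 440 (y) x 150 mm high, fixed, turned by up to about 0.25 rad; origin at the centre of its underside, x axis to its rear (away from the robot), z up. On top: the scanner lid (centred at its y = -60 mm) and, left of it, the grey key panel, 300 x 95 mm, its top 160 mm above the desk, with four keys in a row along x at y = 162 mm.
- lid (a joint): Opening angle of the scanner lid, rad: 0 is fully shut, it starts ajar at 0.25 to 0.5. The lid is a stiff-hinged slab, 300 mm from hinge to front edge, 320 mm wide and 24 mm thick, hinge along its rear edge; it stays at any angle and goes down when pushed with about 3 to 6 N near its front edge.
- lid_front (a point): Middle of the lid's front edge (the edge nearest the robot), on the lid's top face; 175 mm above the desk when shut. Moves with the lid.
- lid_hinge (a point): Middle of the lid's hinge line, along the printer's y axis, at the lid's rear edge, 151 mm above the desk, on the lid's underside.
- round_key (a joint): Depth of this key, m: 0 up, 0.005 fully pressed. The power key: the one large round key, 36 mm across.
- round_key_top (a point): Centre of this key's top face, 168 mm above the desk when up. The power key: the one large round key, 36 mm across. White, 8 mm proud of the grey panel. Moves 5 mm straight down against a spring (about 1 N to start, 4 N at the bottom) and springs back up. The four keys stand in a row, 60 mm apart, in changing order.
- bar_key (a joint): Depth of this key, m: 0 up, 0.005 fully pressed. The copy key: the one long bar-shaped key, 60 mm across the panel by 20 mm along it.
- bar_key_top (a point): Centre of this key's top face, 168 mm above the desk when up. The copy key: the one long bar-shaped key, 60 mm across the panel by 20 mm along it. White, 8 mm proud of the grey panel. Moves 5 mm straight down against a spring (about 1 N to start, 4 N at the bottom) and springs back up. The four keys stand in a row, 60 mm apart, in changing order.
- small_key_a (a joint): Depth of this key, m: 0 up, 0.005 fully pressed. One of the two small round keys, 17 mm across (not to be pressed).
- small_key_a_top (a point): Centre of this key's top face, 168 mm above the desk when up. One of the two small round keys, 17 mm across (not to be pressed). White, 8 mm proud of the grey panel. Moves 5 mm straight down against a spring (about 1 N to start, 4 N at the bottom) and springs back up. The four keys stand in a row, 60 mm apart, in changing order.
- small_key_b (a joint): Depth of this key, m: 0 up, 0.005 fully pressed. The other small round key, 17 mm across (not to be pressed).
- small_key_b_top (a point): Centre of this key's top face, 168 mm above the desk when up. The other small round key, 17 mm across (not to be pressed). White, 8 mm proud of the grey panel. Moves 5 mm straight down against a spring (about 1 N to start, 4 N at the bottom) and springs back up. The four keys stand in a row, 60 mm apart, in changing order.
- pen_cup: Terracotta pen cup, 80 mm across, 95 mm high, pens up to 180 mm; loose; origin at the centre of its underside. Bystander.
- mug: White mug, 80 mm across, 90 mm high, handle at its +y; loose; origin at the centre of its underside. Bystander.
- stapler: Black desk stapler lying along its x axis, 135 by 36 by 56 mm; loose; origin at the centre of its underside. Bystander.

How it is judged:
On the way, in this order (a step that is already met when the one before it is completed fails the run):
1. the scanner lid is pushed fully shut (value of joint lid below 0.025 rad), for 0.2 s.
2. the large round power key is held fully in for a second (0.8 s counts), lid shut (value of joint round_key above 0.0035 m and value of joint lid below 0.04 rad), for 0.8 s.
3. the power key is up again (value of joint round_key below 0.0015 m), for 0.05 s.
4. the long copy key is pressed fully in, with the power key up and the lid shut (value of joint bar_key above 0.0035 m and value of joint round_key below 0.0015 m and value of joint lid below 0.04 rad), for 0.05 s.
At the end, for the whole second after the job is handed in: The lid is shut (within 0.03 rad), all four keys are up (within 1.5 mm), and the pen cup, mug and stapler stand upright within 20 mm of where they were (value of joint lid below 0.03 rad and value of joint each of round_key, bar_key, small_key_a, small_key_b below 0.0015 m and distance of each of pen_cup, mug, stapler from where it was at the start of the episode below 0.02 m and angle between each of pen_cup, mug, stapler's own z axis and vertical below 0.2 rad); the robot touches nothing.
It fails at once if a small round key is pressed (more than 2.5 mm) (value of joint any of small_key_a, small_key_b above 0.0025 m).
It fails at once if the power or copy key is pressed while the lid is still open (value of joint lid above 0.06 rad and value of joint any of round_key, bar_key above 0.0025 m).
It fails at once if power and copy keys are pressed together (value of joint each of round_key, bar_key above 0.0025 m).
It fails at once if the lid is lifted further open (beyond 0.62 rad) (value of joint lid above 0.62 rad).
It fails at once if the pen cup, mug or stapler is moved more than 20 mm, lifted or tipped (not (distance of each of pen_cup, mug, stapler from where it was at the start of the episode below 0.02 m and angle between each of pen_cup, mug, stapler's own z axis and vertical below 0.2 rad)).
It also fails if it takes over 42 s, if anything falls off the work surface, if the arm or the gripper's body presses on something with over 40 N, if the wrist force passes 120 N, or if a joint passes its speed limit or range.

### The arm

A 7-joint arm with a two-finger parallel gripper is mounted at the origin on the work surface. World frame = base frame: x ahead of the robot, y to its left, z up, the work surface at z = 0. Lengths are in m, angles in rad, forces in N, time in s.
With the tool pointing down it reaches from about 0.4 to 0.85 m from the base axis. Payload 10.4 kg.
Tool frame: the origin (TCP) lies midway between the tips of the shut fingers; the grasp point (between the pads) lies r.grip_point_offset behind it (r.grip_point_offset is the distance from the TCP to the grasp point, in m); z points along the fingers, y is the line along which they close (so a half turn about z gives the same grasp; the last joint's range is limited). The gripper opens to 87 mm and grips with 3 to 60 N. Pads are 19 mm wide; open, the fingers measure 117 mm over their backs; the gripper's body (75 mm by 190 mm) begins 51 mm behind the grasp point.
Start: joints at [-1.302, 0.332, -0.065, 1.46, 0.022, 1.35, -0.088], TCP at [0.18, 0.599, 0.223] pointing down, gripper open.
Joint ranges: [-2.6, 2.6], [-0.5, 2.12], [-1.47, 1.34], [0.16, 2.42], [-1.27, 4.41], [0.06, 2.06], [-2.6, 2.6]. Speed limits (rad/s): [2.22, 2.22, 2.79, 2.79, 3.14, 3.14, 3.14].

### API

Orientations are given as a unit quaternion [x, y, z, w].
In Python, from bench import r gives the robot as it stands.
- The arm moves only by the tool play_rows, never from a script. Its arguments are lists of equal length, an entry for each row: "claw": the closure, from 0 (fully open) to 1 (shut); "delta_pos": the shift along the tool's x, y, z scaled (see below), a list of three; "delta_rot": the turn, a rotation vector about the tool's x, y, z scaled (see below), a list of three. A call has 1 to 8 rows; each row shifts and turns the commanded pose from where the row before left it, along the tool's axes as they then stand; what a row does not reach is not made up. The controller multiplies each number of a shift by 200 mm and each number of a turn by pi rad. A row lasts 1/10 s, in which the tool goes at most 50 mm and 8.59 degrees, less where a joint would pass 70% of its speed; a pose out of reach is approached as far as the arm can. A call with a number of a shift or a turn outside -1 to 1 is refused whole. A call with a gripper value outside its range is refused whole. The fingers move at their own pace and stop on an object; "squeeze" is the grip in N (left out, the last holds). Time passes only in rows, so rows that do not move let the fingers close. It gives the time, the measured TCP pose, the force, the opening and the grip force at its end, in the units of the state.
- r.read_state(): the state, without advancing time (a new reading comes with each control period).
- r.camera(name): name is "side" or "top"; returns a dict with "pixels" (400x640x3 uint8, red, green, blue), "camera_matrix" (3x3 intrinsics, pixels), "cam_to_world" (4x4, takes a point from camera to world coordinates). Camera axes: x right, y up, looking along -z (the intrinsics and any distortion apply to the point x, -y, -z); pixel columns grow to the right and rows downward; lengths in m; the calibration is good to about 2 mm. A picture is of the moment at which its call begins. There is no depth.
- r.close_job(): hands the job in; it is judged then, once.
The state is a dict: "time": time; "joint_positions": joint angles; "joint_vel": joint speeds; "joint_torque": joint torques, N m; "ee_pos": TCP position; "eef_rot": TCP orientation; "ft_force": force on the tool from outside, world axes, zero at the start; "torque": the same for the moment, N m; "width": finger opening in m; "grip_force": force on a finger pad.
Only numpy, scipy, OpenCV 4.12 (cv2) and the standard library are available. Lean on these libraries where they do the work, as an engineer would, in place of code of your own. Each camera call takes 0.05 s, during which the arm holds its last target. There are 200 camera calls.

## Working session

There is one attempt and no reset: what is moved stays moved. The work goes in short steps, Python scripts to look and compute and a tool call to move; the robot and the scene stay as the last step left them, time stands still between calls to the robot, and variables do not carry over. Pictures are saved under pics/ and viewed, at most 10 in all, crops included, and the job is handed in when it is done.

Besides the shell and the picture viewer there is one more tool, called as a command line: name --argument value ..., lists and objects as JSON in quotes. play_rows: Moves the arm, as the interface text tells. Shifts and turns lie within -1 to 1; 1 stands for 200 mm of shift or pi rad of turn. Its arguments: {"type":"object","properties":{"claw":{"type":"array"},"delta_pos":{"type":"array"},"delta_rot":{"type":"array"},"squeeze":{"type":"number"}},"required":["claw","delta_pos","delta_rot"]}

```bash
mkdir -p pics; cat > h.py <<'E'
import numpy as np, cv2
from bench import r
def ray(c,u,v):
    K=c["camera_matrix"];T=c["cam_to_world"]
    d=np.linalg.inv(K)@[u,v,1.0]; d=T[:3,:3]@(d*[1,-1,-1]); return T[:3,3],d
def onz(c,u,v,z):
    o,d=ray(c,u,v); return o+d*(z-o[2])/d[2]
E
python3 - <<'E'
from h import *
for n in("top","side"):
    c=r.camera(n); cv2.imwrite(f"pics/{n}0.png",c["pixels"][:,:,::-1]); print(n,c.keys(),c["camera_matrix"],c["cam_to_world"].round(3))
s=r.read_state(); print(s)
E
```

```text
top dict_keys(['pixels', 'camera_matrix', 'cam_to_world']) [[490.39502183   0.         316.34839204]
 [  0.         490.39502183 200.76006908]
 [  0.           0.           1.        ]] [[ 0.018  0.983 -0.185  0.34 ]
 [-1.     0.018 -0.    -0.021]
 [ 0.003  0.185  0.983  1.323]
 [ 0.     0.     0.     1.   ]]
side dict_keys(['pixels', 'camera_matrix', 'cam_to_world']) [[437.86696575   0.         317.08576504]
 [  0.         437.86696575 203.74226437]
 [  0.           0.           1.        ]] [[ 0.916  0.313 -0.251  0.259]
 [-0.401  0.692 -0.6   -0.708]
 [-0.014  0.65   0.76   1.002]
 [ 0.     0.     0.     1.   ]]
{'time': 0.1, 'joint_positions': array([-1.30158013,  0.3328108 , -0.06471135,  1.46087614,  0.0216338 ,
        1.34993637, -0.08845865]), 'joint_vel': array([-0.00182591, -0.00028022,  0.00033121, -0.00071085, -0.00277664,
       -0.00047192,  0.00116785]), 'joint_torque': array([ 1.85203171e-03, -6.24559236e+01,  2.50365771e-02, -3.90705585e+01,
       -6.13536593e-02,  3.69934738e-02,  6.69709084e-05]), 'ee_pos': array([0.17971122, 0.59822126, 0.22182325]), 'eef_rot': array([ 1.45351764e-01,  9.89379816e-01, -6.65044742e-04, -5.13427557e-05]), 'ft_force': array([-0.0106744 , -0.30058818,  0.40171768]), 'torque': array([0.01289498, 0.00642929, 0.02849349]), 'grip_force': 0.0, 'width': 0.08692614679403629}
```

View pics/top0.png

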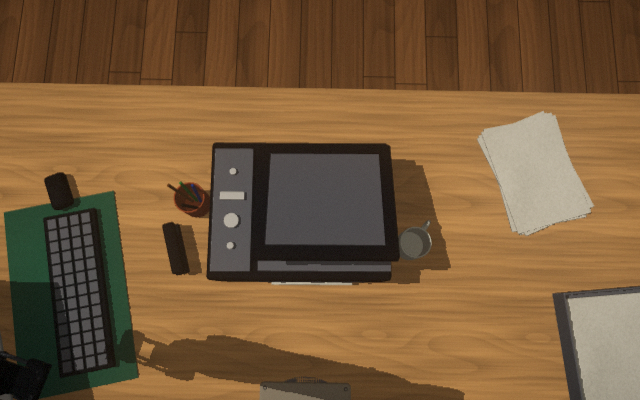

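View pics/side0.png

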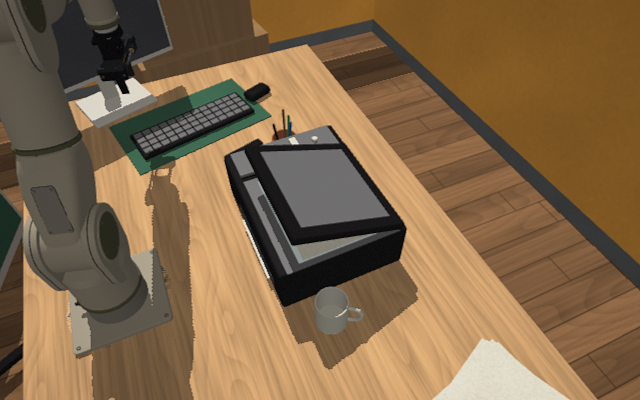

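The top view shows the key row: small (233,171), bar (232,195), large round (231,220) and small (230,245). The pen cup is at (190,198), the stapler at (176,248) and the mug at (415,240), beside the lid. The lid is ajar, with its front edge near row 260. The side view confirms the lid is open, and the arm is at upper left. Next I'll measure the keys and the lid.

```bash
cat > m.py <<'E'
from h import *
def keys(c):
    g=c["pixels"].min(2); m=np.zeros_like(g); m[150:265,214:252]=(g[150:265,214:252]>140)
    n,l,st,ce=cv2.connectedComponentsWithStats(m)
    return [(st[i],ce[i],onz(c,*ce[i],0.168)) for i in range(1,n) if st[i][4]>15]
if __name__=="__main__":
    c=r.camera("top")
    K=keys(c)
    for k in K: print(k[0],k[1].round(1),k[2].round(4))
    P=np.array([k[2] for k in K]); print(np.linalg.norm(np.diff(P,axis=0),axis=1))
    d=P[0]-P[-1]; th=np.arctan2(d[1],d[0]); R=np.array([[np.cos(th),-np.sin(th)],[np.sin(th),np.cos(th)]])
    mid=(P[0]+P[-1])[:2]/2; o=mid-R@[0,.162]
    print("yaw",th,"row mid",mid,"origin if x=0",o)
    # body corners at z=.15 & lid grey insert
    for uv,z in (((213,143),.15),((390,144),.15),((208,280),.15),((391,280),.15)): print(uv,onz(c,*uv,z).round(3), (R.T@(onz(c,*uv,z)[:2]-o)).round(3))
    # front lid edge: black lid corners approx (252,260),(399,260)
    hx=o+R@[-.0,-.06]
    for a in (.25,.3,.35,.4,.45,.5):
        z=.151+.3*np.sin(a)+.024*np.cos(a)
        print(a,z,[ (R.T@(onz(c,u,v,z)[:2]-o)).round(3) for u,v in((252,261),(399,261))])
E
python3 m.py
```

```text
[230 168   6   6  28] [232.4 170.6] [0.6282 0.1842 0.168 ]
[220 192  24   7 167] [231.4 195. ] [0.568  0.1834 0.168 ]
[224 213  14  14 154] [230.5 219.7] [0.5082 0.1826 0.168 ]
[227 242   6   7  29] [229.5 244.9] [0.4481 0.1819 0.168 ]
[0.06026173 0.05982045 0.06003628]
yaw 0.012279213981683941 row mid [0.53818233 0.18304737] origin if x=0 [0.54017152 0.02105958]
(213, 143) [0.703 0.239 0.15 ] [0.165 0.216]
(390, 144) [ 0.708 -0.202  0.15 ] [ 0.165 -0.225]
(208, 280) [0.366 0.232 0.15 ] [-0.172  0.213]
(391, 280) [ 0.374 -0.201  0.15 ] [-0.169 -0.22 ]
0.25 0.24847508589741232 [array([-0.133,  0.098]), array([-0.131, -0.223])]
0.3 0.2625841377374164 [array([-0.133,  0.096]), array([-0.132, -0.221])]
0.35 0.2764142873449725 [array([-0.134,  0.094]), array([-0.132, -0.218])]
0.4 0.2899309665486644 [array([-0.135,  0.092]), array([-0.133, -0.216])]
0.45 0.3031003906898333 [array([-0.136,  0.091]), array([-0.134, -0.214])]
0.5 0.3158896430666298 [array([-0.137,  0.089]), array([-0.135, -0.211])]
```

```bash
python3 - <<'E'
from h import *
a=cv2.imread("pics/top0.png")[130:300,160:440]; b=cv2.imread("pics/side0.png")[110:320,210:430]
f=lambda i:cv2.convertScaleAbs(cv2.resize(i,(400,340) if i is a else (400,382),interpolation=2),alpha=1.8,beta=20)
cv2.imwrite("pics/crop0.png",np.hstack([f(a),f(b)[:340]]))
E
```

```text
(no output)
```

View pics/crop0.png

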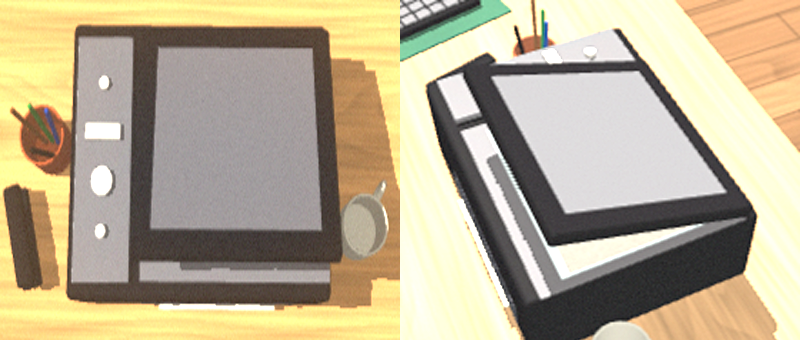

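play_rows --claw '[1, 1, 1, 1, 1, 1, 1, 1]' --delta_pos '[[0, 0, -0.24], [0, 0, -0.24], [0, 0, -0.24], [-0.17, -0.17, 0], [-0.17, -0.17, 0], [-0.17, -0.17, 0], [-0.17, -0.17, 0], [-0.17, -0.17, 0]]' --delta_rot '[[0, 0, -0.0322], [0, 0, -0.0322], [0, 0, -0.0322], [0, 0, 0], [0, 0, 0], [0, 0, 0], [0, 0, 0], [0, 0, 0]]' --squeeze 10

```text
time: 0.95
ee_pos: [0.3528, 0.4289, 0.3665]
eef_rot: [-0.006, 1.0, 0.0, -0.0]
ft_force: [-0.2, 0.9, -0.1]
width: 0.031
grip_force: 0.0
```

```bash
python3 - <<'E'
from h import *
ct=r.camera("top");cs=r.camera("side")
def tri(p,q):
    (o1,d1),(o2,d2)=ray(ct,*p),ray(cs,*q)
    A=np.stack([d1,-d2],1); t=np.linalg.lstsq(A,o2-o1,rcond=None)[0]
    a=o1+t[0]*d1;b=o2+t[1]*d2; return (a+b)/2,np.linalg.norm(a-b)
print(tri((399.4,261),(292.5,242)))
s=r.read_state(); print(s["time"],s["ee_pos"],s["eef_rot"],s["joint_positions"],s["ft_force"],r.grip_point_offset)
E
```

```text
(array([ 0.41276049, -0.20142616,  0.26746287]), np.float64(0.003427578074554306))
1.05 [0.35772932 0.42491693 0.36699022] [-3.77211367e-04  9.99998880e-01 -6.54309199e-04  1.29208085e-03] [-0.99617228  0.14066175  0.04702871  1.39692652 -0.00373013  1.60371672
  0.62181833] [ 0.4084114   0.24984726 -0.19621385] 0.0187
```

play_rows --claw '[1, 1, 1, 1, 1, 1, 1, 1]' --delta_pos '[[-0.05, -0.24, 0], [-0.05, -0.24, 0], [-0.05, -0.24, 0], [-0.05, -0.24, 0], [-0.05, -0.24, 0], [-0.05, -0.24, 0], [-0.05, -0.24, 0.1], [-0.05, -0.24, 0.1]]' --delta_rot '[[0, 0, 0], [0, 0, 0], [0, 0, 0], [0, 0, 0], [0, 0, 0], [0, 0, 0], [0, 0, 0], [0, 0, 0]]'

```text
time: 1.85
ee_pos: [0.4352, 0.0511, 0.3286]
eef_rot: [-0.006, 1.0, 0.0, 0.001]
ft_force: [1.0, 1.0, -0.2]
width: 0.0002
grip_force: 0.0
```

play_rows --claw '[1, 1, 1, 1]' --delta_pos '[[0, -0.15, 0.05], [0, -0.15, 0.05], [0, 0, 0], [0, 0, 0]]' --delta_rot '[[0, 0, 0], [0, 0, 0], [0, 0, 0], [0, 0, 0]]'

```text
time: 2.25
ee_pos: [0.4356, -0.0071, 0.3087]
eef_rot: [-0.005, 1.0, 0.0, -0.0]
ft_force: [0.1, 0.4, 0.3]
width: 0.0006
grip_force: 0.0
```

play_rows --claw '[1, 1, 1, 1, 1, 1, 1, 1]' --delta_pos '[[0, 0, 0.1], [0, 0, 0.06], [0, 0, 0.06], [0, 0, 0.06], [0, 0, 0.06], [0, 0, 0.06], [0, 0, 0.06], [0, 0, 0.06]]' --delta_rot '[[0, 0, 0], [0, 0, 0], [0, 0, 0], [0, 0, 0], [0, 0, 0], [0, 0, 0], [0, 0, 0], [0, 0, 0]]'

```text
time: 3.05
ee_pos: [0.4357, -0.0071, 0.2038]
eef_rot: [-0.006, 1.0, 0.0, -0.0]
ft_force: [-2.4, -0.2, 3.0]
width: 0.0003
grip_force: 1.4
```

play_rows --claw '[1, 1, 1, 1, 1]' --delta_pos '[[0, 0, 0.05], [0, 0, 0.04], [0, 0, 0.03], [0, 0, 0], [0, 0, 0]]' --delta_rot '[[0, 0, 0], [0, 0, 0], [0, 0, 0], [0, 0, 0], [0, 0, 0]]'

```text
time: 3.55
ee_pos: [0.436, -0.0071, 0.1808]
eef_rot: [-0.006, 1.0, 0.0, 0.0]
ft_force: [-0.5, 0.0, 0.1]
width: 0.0005
grip_force: 0.0
```

play_rows --claw '[1, 1, 1, 1, 1]' --delta_pos '[[0, 0, 0.02], [0, 0, 0.015], [0, 0, 0.01], [0, 0, 0], [0, 0, 0]]' --delta_rot '[[0, 0, 0], [0, 0, 0], [0, 0, 0], [0, 0, 0], [0, 0, 0]]'

```text
time: 4.05
ee_pos: [0.4362, -0.007, 0.1751]
eef_rot: [-0.006, 1.0, 0.001, 0.001]
ft_force: [-18.2, -2.3, 41.1]
width: 0.0005
grip_force: 20.9
```

The lid is shut: contact at z=0.175 with a firm 41 N. Next I'll lift and go above the power key.

play_rows --claw '[1, 1, 1, 1, 1, 1, 1, 1]' --delta_pos '[[0, 0, -0.1], [0, 0, -0.12], [-0.09, 0.235, 0], [-0.09, 0.235, 0], [-0.09, 0.235, 0], [-0.09, 0.235, 0], [0, 0, 0], [0, 0, 0]]' --delta_rot '[[0, 0, 0], [0, 0, 0], [0, 0, 0], [0, 0, 0], [0, 0, 0], [0, 0, 0], [0, 0, 0], [0, 0, 0]]'

```text
time: 4.85
ee_pos: [0.5051, 0.1813, 0.215]
eef_rot: [-0.007, 1.0, -0.001, -0.0]
ft_force: [-0.5, -1.0, 1.1]
width: 0.0002
grip_force: 0.0
```

```bash
python3 - <<'E'
from h import *
a=r.camera("top");b=r.camera("side")
f=lambda i:cv2.convertScaleAbs(cv2.resize(i["pixels"][:,:,::-1],None,fx=2,fy=2,interpolation=2),alpha=1.8,beta=20)
cv2.imwrite("pics/crop1.png",np.hstack([f(a)[260:600,320:720],f(b)[180:520,420:820]]))
print(r.read_state()["ee_pos"])
E
```

```text
[0.50515662 0.17922318 0.21566217]
```

View pics/crop1.png

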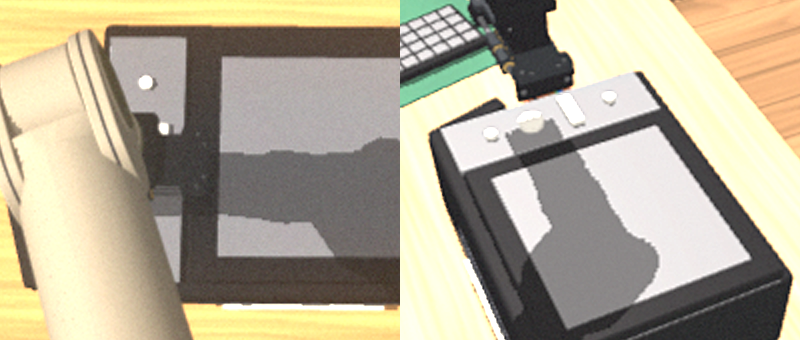

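The lid lies flat on the printer (right half, roughly (490,180) to (790,275)), and the fingers are above the power key, near (530,120) in the side half. Next I'll go down onto it.

play_rows --claw '[1, 1, 1, 1]' --delta_pos '[[-0.015, 0.015, 0.1], [0, 0, 0.1], [0, 0, 0.02], [0, 0, 0]]' --delta_rot '[[0, 0, 0], [0, 0, 0], [0, 0, 0], [0, 0, 0]]'

```text
time: 5.35
ee_pos: [0.5079, 0.1824, 0.1718]
eef_rot: [-0.005, 1.0, -0.0, -0.0]
ft_force: [0.6, -0.2, 0.4]
width: 0.0003
grip_force: 0.0
```

play_rows --claw '[1, 1, 1, 1]' --delta_pos '[[0, 0, 0.02], [0, 0, 0.01], [0, 0, 0], [0, 0, 0]]' --delta_rot '[[0, 0, 0], [0, 0, 0], [0, 0, 0], [0, 0, 0]]'

```text
time: 5.75
ee_pos: [0.5085, 0.1835, 0.1664]
eef_rot: [-0.006, 1.0, 0.0, 0.001]
ft_force: [1.3, -1.8, 1.6]
width: 0.0002
grip_force: 1.1
```

play_rows --claw '[1, 1, 1, 1]' --delta_pos '[[0, 0, 0.015], [0, 0, 0.01], [0, 0, 0], [0, 0, 0]]' --delta_rot '[[0, 0, 0], [0, 0, 0], [0, 0, 0], [0, 0, 0]]'

```text
time: 6.15
ee_pos: [0.5087, 0.1836, 0.163]
eef_rot: [-0.006, 1.0, 0.001, 0.001]
ft_force: [-7.0, -4.3, 22.1]
width: 0.0005
grip_force: 11.1
```

Bottomed out at 0.163 with 22 N. I'll hold for over a second, then lift.

play_rows --claw '[1, 1, 1, 1, 1, 1, 1, 1]' --delta_pos '[[0, 0, 0], [0, 0, 0], [0, 0, 0], [0, 0, 0], [0, 0, 0], [0, 0, 0], [0, 0, 0], [0, 0, 0]]' --delta_rot '[[0, 0, 0], [0, 0, 0], [0, 0, 0], [0, 0, 0], [0, 0, 0], [0, 0, 0], [0, 0, 0], [0, 0, 0]]'

```text
time: 6.95
ee_pos: [0.5087, 0.1836, 0.163]
eef_rot: [-0.006, 1.0, 0.001, 0.001]
ft_force: [-6.1, -4.7, 21.9]
width: 0.0004
grip_force: 11.0
```

play_rows --claw '[1, 1, 1, 1, 1, 1, 1, 1]' --delta_pos '[[0, 0, 0], [0, 0, 0], [0, 0, 0], [0, 0, -0.1], [0, 0, -0.1], [-0.15, 0, 0], [-0.15, 0, 0], [0, 0, 0]]' --delta_rot '[[0, 0, 0], [0, 0, 0], [0, 0, 0], [0, 0, 0], [0, 0, 0], [0, 0, 0], [0, 0, 0], [0, 0, 0]]'

```text
time: 7.75
ee_pos: [0.5701, 0.1839, 0.1998]
eef_rot: [-0.005, 1.0, -0.001, 0.0]
ft_force: [-1.6, -0.7, 0.5]
width: 0.0008
grip_force: 0.0
```

play_rows --claw '[1, 1, 1, 1, 1, 1, 1]' --delta_pos '[[0.01, 0, 0.1], [0, 0, 0.05], [0, 0, 0.025], [0, 0, 0.025], [0, 0, 0], [0, 0, 0], [0, 0, 0]]' --delta_rot '[[0, 0, 0], [0, 0, 0], [0, 0, 0], [0, 0, 0], [0, 0, 0], [0, 0, 0], [0, 0, 0]]'

```text
time: 8.45
ee_pos: [0.5655, 0.1844, 0.1631]
eef_rot: [-0.006, 1.0, 0.001, -0.0]
ft_force: [-12.0, -4.0, 18.7]
width: 0.0006
grip_force: 9.4
```

play_rows --claw '[1, 1, 1, 1, 1, 1, 1]' --delta_pos '[[0, 0, -0.1], [0, 0, -0.2], [0, 0, -0.24], [0, 0, -0.24], [0, 0, -0.1], [0, 0, 0], [0, 0, 0]]' --delta_rot '[[0, 0, 0], [0, 0, 0], [0, 0, 0], [0, 0, 0], [0, 0, 0], [0, 0, 0], [0, 0, 0]]'

```text
time: 9.15
ee_pos: [0.566, 0.1843, 0.3367]
eef_rot: [-0.006, 1.0, 0.0, 0.0]
ft_force: [-0.4, 0.4, 0.2]
width: 0.0005
grip_force: 0.0
```

```bash
python3 - <<'E'
from h import *
a=r.camera("top");b=r.camera("side")
f=lambda i:cv2.convertScaleAbs(cv2.resize(i["pixels"][:,:,::-1],None,fx=2,fy=2,interpolation=2),alpha=1.8,beta=20)
cv2.imwrite("pics/crop2.png",np.hstack([f(a)[260:600,320:720],f(b)[180:520,420:820]]))
s=r.read_state(); print(s["ee_pos"],s["ft_force"])
E
```

```text
[0.56552711 0.18421037 0.33549728] [ 0.42646644 -0.58505586  0.22288263]
```

View pics/crop2.png

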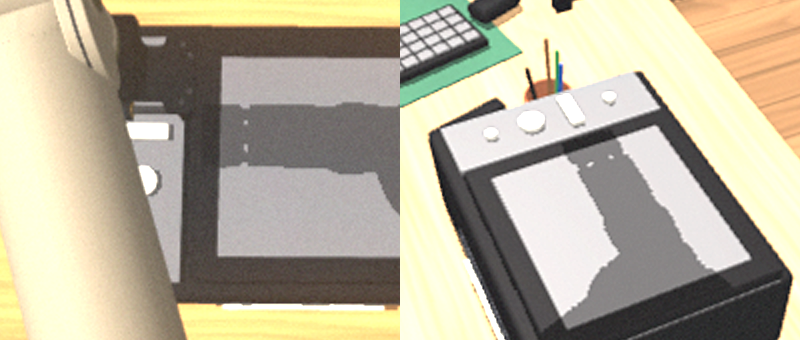

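The copy key bottomed out at 0.163 and has been let go. In the side half the keys at (490,133), (530,122), (570,108) and (608,97) are all up. The lid is flat, the cup is standing, and the arm is clear.

```bash
python3 -c "
from bench import r
print(r.close_job())"
```

```text
the job is handed in; nothing more can be done
None
```

I shut the lid, held the power key fully in for more than a second and released it, then pressed and released the copy key. The job is handed in at about 9 s; the judge gave no verdict, but the last picture showed the lid shut, all four keys up and the arm clear.

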